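Count along the seal rack and slide the pump seal into its gap

TASK

The loose grey pump seal goes away in the third gap of the divider rack, counted from the left as the robot faces it. Run a fingertip along the top of the rack's rail from the first gap, counting one, two, three, and stop over the third; then push the seal flat along the bench with the fingertips, without picking it up, until it is wholly inside that gap. Leave the other parts where they are.

Things in the scene. Friction and masses are not known exactly. Their poses are not given: they have to be found in the camera images.
- rack: sheet-steel divider rack fixed to the bench, 303 mm wide, 135 deep: five equal gaps, open in front and on top, bench as floor. Origin: on the bench, middle of the front edge = middle of the third gap's mouth. +x into the gaps, +y to the rack's left end; yaw varies. Dividers 3 mm thick every 60 mm, 24 mm high for the front 60 mm, then 40. Gaps 57 mm clear (54 at the mouth), 109 deep to a 16 mm high back fence
- rail1: the 60 mm of the rail over the first (leftmost as the robot sees it, towards +y) gap. Origin: middle of its top face, 44 mm above the bench and 85 mm behind that gap's mouth; axes as the rack's. The rail is one straight rigid flat steel bar, 20 mm wide, 4 thick, across the tops of all the dividers, along the rack's y
- rail2: the 60 mm of the rail over the second gap. Origin: middle of its top face, 44 mm above the bench and 85 mm behind that gap's mouth; axes as the rack's.
- rail3: the 60 mm of the rail over the third (middle) gap. Origin: middle of its top face, 44 mm above the bench and 85 mm behind that gap's mouth; axes as the rack's.
- rail4: the 60 mm of the rail over the fourth gap. Origin: middle of its top face, 44 mm above the bench and 85 mm behind that gap's mouth; axes as the rack's.
- rail5: the 60 mm of the rail over the fifth (rightmost, towards -y) gap. Origin: middle of its top face, 44 mm above the bench and 85 mm behind that gap's mouth; axes as the rack's.
- seal_center (a point): the grey rubber pump seal: a stiff flat ring 44 mm across, 28 mm bore, 12 mm high (a thin lip round the bore stands 2 mm more), about 60 g, lying flat and loose on the bench between robot and rack. The point: its centre, 6 mm above its underside; z up. It slides when pushed and stops when the push stops
- bearing: bystander: steel ball bearing, 42 mm across, 12 mm high, lying in one of gaps 1, 4 and 5, loose. Origin: on its underside, in the middle
- bush: bystander: flanged brass bush, 38 mm across the flange, 26 mm high, standing in one of gaps 1, 4 and 5, loose. Origin: on its underside, in the middle
- collar: bystander: dark steel shaft collar, 36 mm across, 13 mm high, lying in one of gaps 1, 4 and 5, loose. Origin: on its underside, in the middle
- pedal: bystander: steel bicycle pedal, 64 x 92 mm and 24 mm high, with an axle stub to its +y, lying left of the seal, loose. Origin: on its underside, in the middle
- valve: bystander: white plastic ball valve, 112 mm long along x, 45 mm wide, 67 mm high with its lever, standing right of the seal, loose. Origin: on its underside, in the middle
- lamp_base: bystander: red ceramic lamp base, 112 mm across, 138 mm high, standing right of the rack, loose. Origin: on its underside, in the middle
- mirror: bystander: chrome motorcycle mirror lying face down left of the rack, head 100 mm across and 24 mm high, stem reaching 180 mm along its +x, loose. Origin: on its underside, in the middle of the head

How it is judged:
By the outcome, as a careful person would: the job done as asked, in the order asked, and still so for the second after the job is handed in, with the robot touching nothing.
It also fails if it takes over 72 s, if anything falls off the work surface, if the arm or the gripper's body presses on something with over 40 N, if the wrist force passes 120 N, or if a joint passes its speed limit or range.

ROBOT

A 6-joint arm with a two-finger parallel gripper is mounted at the origin on the work surface. World frame = base frame: x ahead of the robot, y to its left, z up, the work surface at z = 0. Lengths are in m, angles in degrees, forces in N, time in s.
With the tool pointing down it reaches from about 0.35 to 0.875 m from the base axis. Payload 4.2 kg.
Tool frame: the origin (TCP) lies between the finger pads; the fingertips stand 22 mm ahead of it and the grasp point (between the pads) lies 3 mm ahead of it; z points along the fingers, y is the direction in which the jaws open and shut (so a half turn about z gives the same grasp; the last joint's range is limited). The gripper opens to 85 mm and grips with 20 to 120 N. Pads are 22 mm wide; open, the fingers measure 114 mm over their backs; the gripper's body (76 mm by 85 mm) begins 54 mm behind the grasp point. The pads swing forward as they close: fully open they stand 13 mm farther back than shut.
Start: joints at [84.145, 22.042, 0.453, 0, -68.411, -14.817], TCP at [0.221, 0.585, 0.224] pointing down, gripper open.
Joint ranges: [-179.83, 179.83], [-69.29, 118.12], [-61.27, 80.66], [-181.25, 117.63], [-171.15, -9.14], [-177.46, 177.46]. Speed limits (degrees/s): [159.86, 159.86, 180, 180, 180, 180].

INTERFACE

Orientations are given as [roll, pitch, yaw] about the fixed x, y, z axes, in that order (R = Rz(yaw) Ry(pitch) Rx(roll)).
In Python, from cell import bot gives the robot as it stands.
- The arm moves only by the shell command python3 -m pendant 'ROWS' [FORCE]. ROWS is JSON, a list of rows, each a list of 7 numbers: the opening, from 0 (shut) to 1 (fully open), then the shift along the tool's x, y, z in m, then the turn, a rotation vector about the tool's x, y, z in rad. In form: [[hand, tx, ty, tz, wx, wy, wz], ...]. A call has 1 to 20 rows; each row is the pose to reach, as a shift and turn from the pose commanded when the call began, along the tool's axes at that moment; what a row does not reach only later rows make up. A row lasts 1/8 s, in which the tool goes at most 62.5 mm and 10.7 degrees, less where a joint would pass 70% of its speed; a pose out of reach is approached as far as the arm can. A call with a gripper value outside its range is refused whole. The fingers move at their own pace and stop on an object; FORCE is the grip in N (left out, the last holds). Time passes only in rows, so rows that repeat a pose let the fingers close. It gives the time, the measured TCP pose, the force and the opening at its end, in the units of the state.
- bot.read_state(): the state, without advancing time (a new reading comes with each control period).
- bot.get_image(name): name is "scene" or "top" or "wrist"; returns a dict with "frame" (384x512x3 uint8, blue, green, red), "camera_matrix" (3x3 intrinsics, pixels), "position" and "attitude" of the camera in the world. Camera axes: x right, y down, z forward; pixel columns grow to the right and rows downward; lengths in m; the calibration is good to about 2 mm. A picture is of the moment at which its call begins. There is no depth.
- bot.close_job(): hands the job in, once; it reports no verdict.
Trained networks look in the newest picture that a camera, given by its name, has taken for a name from the list of things; names that differ only in an ending like _2 or _b are one class to them, and where a whole thing is asked for, a point or a joint stands for the part that bears it (a point fixed in the world has none). Each returns a list of dicts, best first, with "p" (0 to 1); they miss things now and then, are a little off and sometimes report something else, mostly with a low value. They report only what shows in the picture. A call takes as long as a camera call.
- bot.look_for(camera, name): "xyz" ([x, y, z] in m, in world coordinates, good to about 4 mm: the middle of the surface that is visible of it).
- bot.tip_of(camera, name): "xyz" ([x, y, z] in m, in world coordinates, good to about 4 mm: a listed point, or the origin of a listed thing).
The state is a dict: "time": time; "joints": joint angles; "qd": joint speeds; "joint_efforts": joint torques, N m; "ee_pos": TCP position; "orientation": TCP orientation; "contact_force": force on the tool from outside, world axes, zero at the start; "torque": the same for the moment, N m; "opening": opening from 0.0 (shut) to 1.0 (fully open).
Only numpy, scipy, OpenCV 4.12 (cv2) and the standard library are available. Lean on these libraries where they do the work, as an engineer would, in place of code of your own. Each camera call takes 0.05 s, during which the arm holds its last target.

## Working session

There is one attempt and no reset: what is moved stays moved. The work goes in short steps, Python scripts to look and compute and a shell command to move; the robot and the scene stay as the last step left them, time stands still between calls to the robot, and variables do not carry over. Pictures are saved under pics/ and viewed, and the job is handed in when it is done.

```bash
ls; mkdir -p pics
python3 - <<'E'
from cell import bot
import cv2
s=bot.read_state();print({k:s[k] for k in('time','ee_pos','orientation','opening')})
for c in('scene','top'):
    im=bot.get_image(c);cv2.imwrite(f'pics/{c}0.png',im['frame']);print(c,im['camera_matrix'],im['position'],im['attitude'])
    for n in('rack','rail1','rail2','rail3','rail5','seal_center','pedal','valve'):
        r=bot.tip_of(c,n);print(n,[(x['p'],x['xyz']) for x in r[:2]])
E
```

```text
pics
{'time': 0.0, 'ee_pos': array([0.22038956, 0.58418892, 0.22291511]), 'orientation': array([ 1.79872813e+02, -5.78338758e-03, -2.06819456e+01]), 'opening': 0.9991933673844778}
scene [[370.2314776    0.         255.84304511]
 [  0.         370.2314776  193.90368602]
 [  0.           0.           1.        ]] [ 1.26056783 -0.08472953  0.77547035] [-1.35190786e+02 -6.07341797e-02  8.48998861e+01]
rack [(0.68, [0.5845, -0.0144, 0.0041])]
rail1 [(0.64, [0.6761, 0.0946, 0.0429]), (0.56, [0.6737, 0.0311, 0.0485])]
rail2 [(0.64, [0.6761, 0.0946, 0.0429]), (0.56, [0.6737, 0.0311, 0.0485])]
rail3 [(0.64, [0.6761, 0.0946, 0.0429]), (0.56, [0.6737, 0.0311, 0.0485])]
rail5 [(0.64, [0.6761, 0.0946, 0.0429]), (0.56, [0.6737, 0.0311, 0.0485])]
seal_center [(0.51, [0.4634, 0.1181, 0.007])]
pedal [(0.58, [0.4767, 0.3319, -0.0035]), (0.28, [0.465, 0.1204, 0.0094])]
valve [(0.68, [0.4379, -0.372, -0.0003])]
top [[422.01078864   0.         256.62902751]
 [  0.         422.01078864 193.19191378]
 [  0.           0.           1.        ]] [ 0.36816066 -0.01680115  1.04038696] [-1.68689342e+02 -8.64060793e-02 -8.83650751e+01]
rack []
rail1 [(0.71, [0.681, 0.0939, 0.0478]), (0.69, [0.6676, -0.0224, 0.0464])]
rail2 [(0.71, [0.681, 0.0939, 0.0478]), (0.69, [0.6676, -0.0224, 0.0464])]
rail3 [(0.71, [0.681, 0.0939, 0.0478]), (0.69, [0.6676, -0.0224, 0.0464])]
rail5 [(0.71, [0.681, 0.0939, 0.0478]), (0.69, [0.6676, -0.0224, 0.0464])]
seal_center [(0.57, [0.4587, 0.1182, 0.0063])]
pedal [(0.73, [0.4804, 0.3344, 0.0025]), (0.56, [0.62, -0.3856, -0.0006])]
valve [(0.73, [0.441, -0.3659, -0.0024]), (0.37, [0.6213, -0.3887, -0.0014])]
```

View pics/scene0.png

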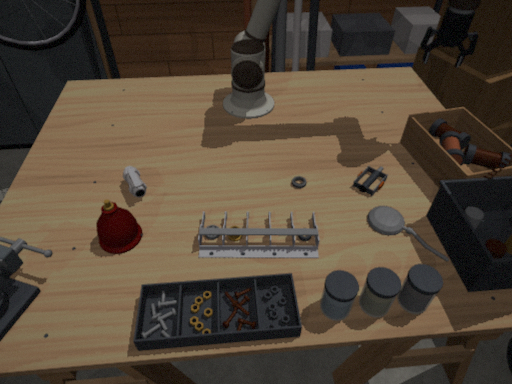

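View pics/top0.png

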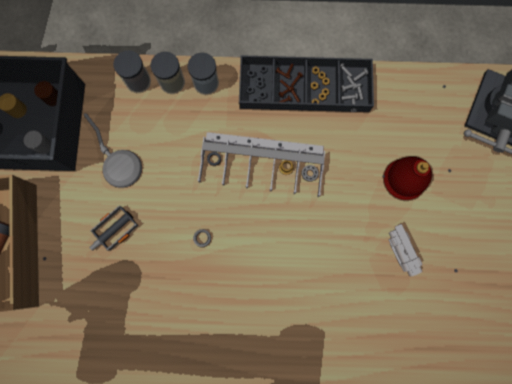

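```bash
python3 - <<'E'
from cell import bot
import numpy as np
for c in('scene','top'):
    bot.get_image(c)
    for n in('rail1','seal_center','rack'):
        for x in bot.tip_of(c,n): print(c,n,x['p'],np.round(x['xyz'],4))
E
python3 - <<'E'
import cv2
a=cv2.imread('pics/top0.png');cv2.imwrite('pics/top0z.png',cv2.resize(a[0:200,110:340],(690,600),interpolation=cv2.INTER_CUBIC))
E
```

```text
scene rail1 0.69 [ 0.6629 -0.1449  0.0435]
scene rail1 0.65 [0.6794 0.0933 0.0424]
scene rail1 0.59 [ 0.6707 -0.021   0.0445]
scene rail1 0.54 [0.6764 0.029  0.0497]
scene seal_center 0.4 [0.4645 0.1171 0.0075]
scene seal_center 0.22 [ 0.6421 -0.0897  0.002 ]
scene rack 0.65 [ 0.5879 -0.0165  0.0012]
top rail1 0.74 [0.6807 0.0362 0.0431]
top rail1 0.73 [ 0.6659 -0.0228  0.0462]
top rail1 0.73 [ 0.6604 -0.1444  0.0451]
top rail1 0.58 [ 0.6694 -0.0871  0.0439]
top rail1 0.49 [0.6797 0.0929 0.0459]
top seal_center 0.68 [0.4591 0.1198 0.0034]
top seal_center 0.39 [ 0.6717 -0.0858  0.0443]
top seal_center 0.39 [0.6641 0.0994 0.002 ]
top rack 0.6 [ 0.5832 -0.02    0.0015]
```

View pics/top0z.png

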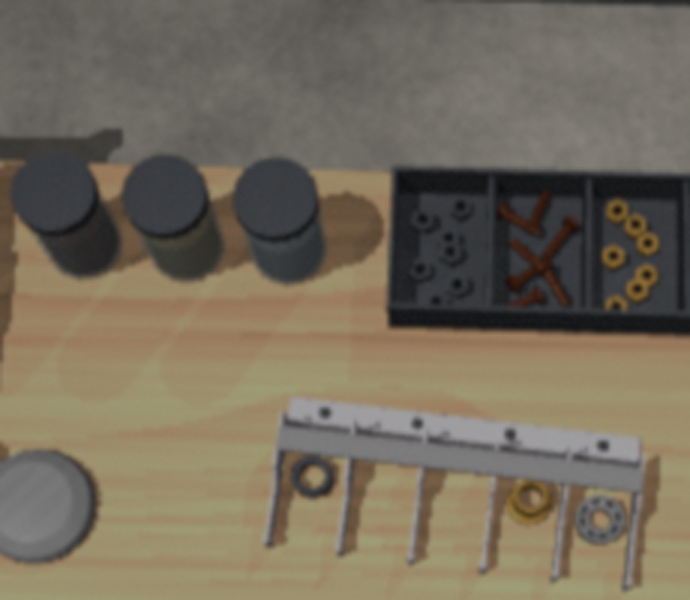

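The scene shows the rack in the middle, with the collar in gap 1, the bush in gap 4 and the bearing in gap 5. Gap 3 is empty, and the seal lies at top-camera pixel (203,238). I'll fit the rack pose from pixels next.

```bash
cat > h.py <<'E'
from cell import bot
import numpy as np, cv2
from scipy.spatial.transform import Rotation as R
def proj(im,P):
    Rc=R.from_euler('xyz',im['attitude'],degrees=True).as_matrix()
    p=(np.atleast_2d(P)-im['position'])@Rc
    q=p@im['camera_matrix'].T
    return q[:,:2]/q[:,2:]
def rw(x,y,yaw,P):
    P=np.atleast_2d(P).astype(float);c,s=np.cos(yaw),np.sin(yaw)
    return np.c_[x+c*P[:,0]-s*P[:,1],y+s*P[:,0]+c*P[:,1],P[:,2]]
# model points: rail top corners / divider tips
def model():
    L=[]
    for i in range(6):
        y=150-60*i
        L.append([[0,y,0],[0,y,24],[60,y,24]])
    L.append([[75,151.5,44],[95,151.5,44],[95,-151.5,44],[75,-151.5,44],[75,151.5,44]])
    return [np.array(l)/1000 for l in L]
def overlay(im,pose,box,k,fn,extra=()):
    u0,v0,u1,v1=box
    f=cv2.resize(im['frame'][v0:v1,u0:u1],None,fx=k,fy=k,interpolation=cv2.INTER_CUBIC)
    for l in model():
        q=((proj(im,rw(*pose,l))-[u0,v0]+.5)*k).astype(int)
        cv2.polylines(f,[q],False,(0,255,0),1)
    for c in extra:
        a=np.linspace(0,2*np.pi,40)
        q=((proj(im,np.c_[c[0]+.022*np.cos(a),c[1]+.022*np.sin(a),0*a+.012])-[u0,v0]+.5)*k).astype(int)
        cv2.polylines(f,[q],True,(0,255,255),1)
    cv2.imwrite(fn,f)
E
python3 - <<'E'
from h import *
pose=(.5855,-.017,np.radians(-4.3))
im=bot.get_image('top');overlay(im,pose,(190,125,335,255),5,'pics/o_top.png',[(.461,.1185)])
im=bot.get_image('scene');overlay(im,pose,(190,165,330,270),5,'pics/o_sc.png',[(.461,.1185)])
E
```

```text
(no output)
```

View pics/o_top.png

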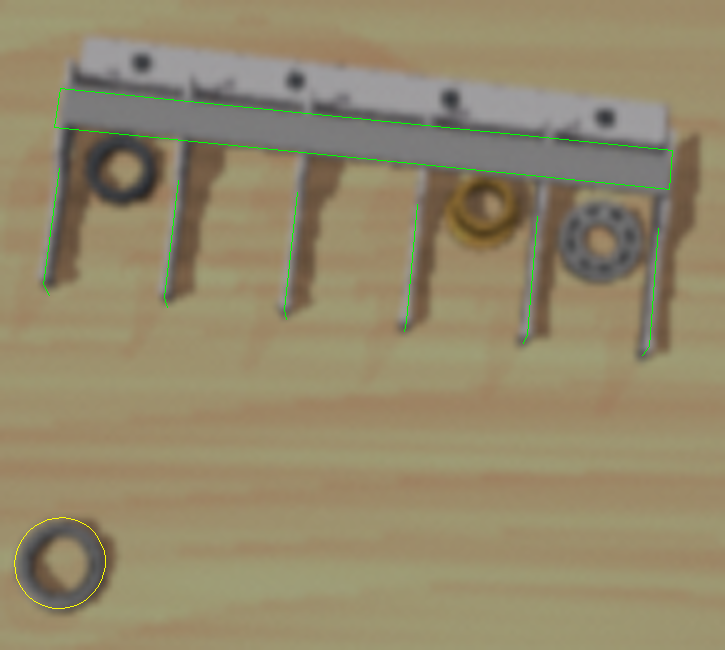

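View pics/o_sc.png

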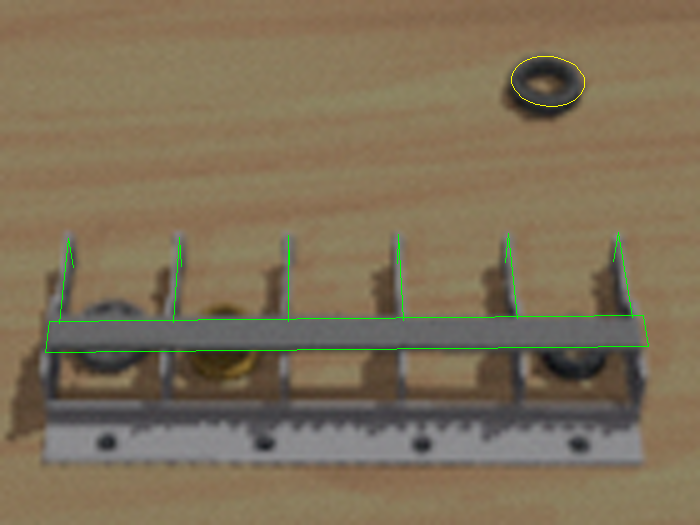

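```bash
python3 -m pendant '[[0,0.045,0.022,0,0,0,0],[0,0.09,0.044,0,0,0,-0.03],[0,0.14,0.069,0,0,0,-0.06],[0,0.19,0.093,0,0,0,-0.09],[0,0.24,0.117,0,0,0,-0.12],[0,0.29,0.142,0,0,0,-0.15],[0,0.34,0.166,0,0,0,-0.18],[0,0.39,0.191,0,0,0,-0.21],[0,0.44,0.215,0,0,0,-0.24],[0,0.49,0.240,0,0,0,-0.26],[0,0.54,0.264,0,0,0,-0.28],[0,0.58,0.284,0.03,0,0,-0.286],[0,0.602,0.294,0.07,0,0,-0.286],[0,0.602,0.294,0.105,0,0,-0.286],[0,0.602,0.294,0.115,0,0,-0.286],[0,0.602,0.294,0.115,0,0,-0.286]]'
python3 - <<'E'
from h import *
s=bot.read_state();print(s['ee_pos'],s['orientation'],s['contact_force'])
im=bot.get_image('wrist');cv2.imwrite('pics/w1.png',im['frame'])
pose=(.5855,-.017,np.radians(-4.3))
overlay(im,pose,(0,0,512,384),1,'pics/o_w1.png')
E
```

```text
time: 3.4
ee_pos: [0.6802, 0.0974, 0.1092]
orientation: [180.0, 0.0, -4.2]
contact_force: [0.1, 0.0, 0.6]
opening: 0.004
[0.68018087 0.09738656 0.10918056] [ 1.79971142e+02  3.05897870e-03 -4.24509422e+00] [0.08254857 0.0046189  0.55567332]
```

View pics/o_w1.png

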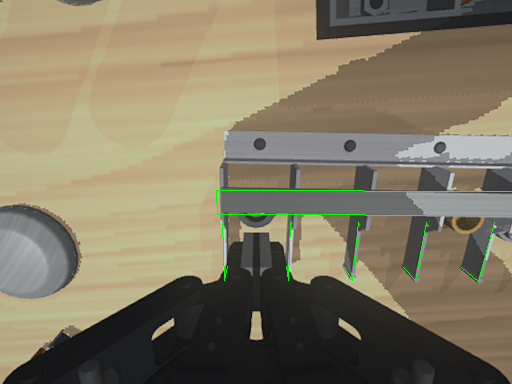

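The wrist picture matches the rack overlay to about 2 mm, and the shut fingers are over gap 1, at pixel column 256. Next I lower onto rail 1.

```bash
python3 -m pendant '[[0,0,0,0.02,0,0,0],[0,0,0,0.035,0,0,0],[0,0,0,0.038,0,0,0],[0,0,0,0.040,0,0,0],[0,0,0,0.040,0,0,0]]'
```

```text
time: 4.08
ee_pos: [0.6804, 0.0973, 0.0697]
orientation: [-180.0, -0.1, -4.3]
contact_force: [0.2, -0.4, -0.4]
opening: -0.002
```

```bash
python3 -m pendant '[[0,0,0,0.002,0,0,0],[0,0,0,0.003,0,0,0],[0,0,0,0.004,0,0,0],[0,0,0,0.004,0,0,0]]'
```

```text
time: 4.58
ee_pos: [0.68, 0.0971, 0.0649]
orientation: [180.0, 0.0, -4.3]
contact_force: [-0.0, 0.8, -0.2]
opening: -0.003
```

```bash
python3 -m pendant '[[0,0,0,0.001,0,0,0],[0,0,0,0.001,0,0,0]]';python3 -m pendant '[[0,0,0,0.001,0,0,0],[0,0,0,0.001,0,0,0]]'
```

```text
time: 4.82
ee_pos: [0.68, 0.0972, 0.0639]
orientation: [180.0, 0.0, -4.3]
contact_force: [-0.5, 0.5, -0.5]
opening: -0.0
time: 5.08
ee_pos: [0.68, 0.0971, 0.0629]
orientation: [180.0, 0.0, -4.3]
contact_force: [0.0, 0.0, 0.3]
opening: 0.0
```

Run:
```python
from h import *
s=bot.read_state();print(s['ee_pos'],s['orientation'],s['contact_force'])
im=bot.get_image('wrist');cv2.imwrite('pics/w2.png',im['frame'])
im=bot.get_image('scene');pose=(.5855,-.017,np.radians(-4.3))
cv2.imwrite('pics/s2.png',cv2.resize(im['frame'][150:280,190:350],None,fx=4.5,fy=4.5,interpolation=cv2.INTER_CUBIC))
```

```text
[0.67995808 0.09714273 0.062868  ] [ 1.79996883e+02  1.56723905e-02 -4.28963105e+00] [0.01780505 0.02173679 0.29413172]
```

View pics/w2.png

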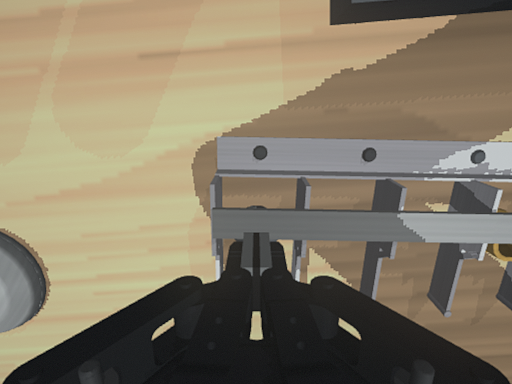

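View pics/s2.png

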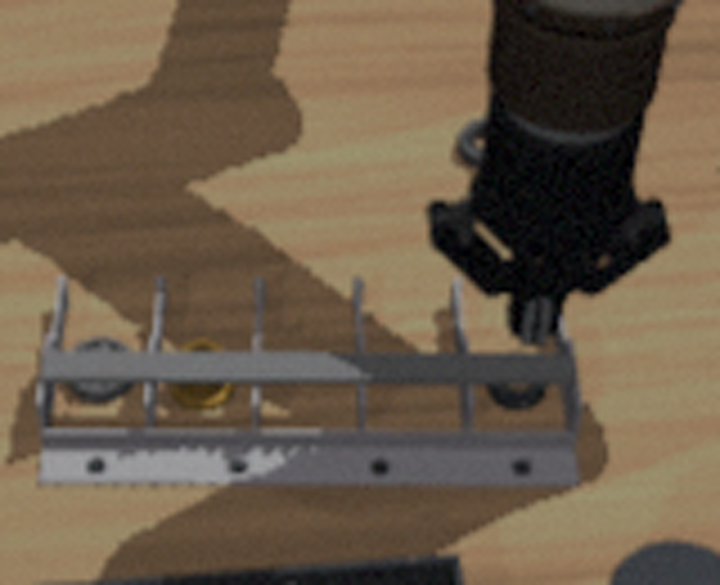

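Run:
```python
from h import *
for c in('scene','wrist'):
    im=bot.get_image(c); print(c,im['position'],im['attitude'])
    for P in [(.68,.097,.041),(.691,.097,.041),(.669,.097,.041),(.68,.097,.054),(.691,.097,.054),(.6793,.0963,.044)]: print(P,proj(im,P))
```

```text
scene [ 1.26056783 -0.08472953  0.77547035] [-1.35190786e+02 -6.07341797e-02  8.48998861e+01]
(0.68, 0.097, 0.041) [[306.49721408 231.70862847]]
(0.691, 0.097, 0.041) [[307.30496628 235.10857689]]
(0.669, 0.097, 0.041) [[305.70262165 228.36407144]]
(0.68, 0.097, 0.054) [[307.00457035 228.43933369]]
(0.691, 0.097, 0.054) [[307.8246359 231.8459072]]
(0.6793, 0.0963, 0.044) [[306.28960158 230.76427102]]
wrist [0.75580032 0.09117896 0.21312999] [ 1.62482305e+02 -5.56551448e-02 -9.42283727e+01]
(0.68, 0.097, 0.041) [[255.32732686 223.9000482 ]]
(0.691, 0.097, 0.041) [[254.03936517 208.0005772 ]]
(0.669, 0.097, 0.041) [[256.57058993 239.24772916]]
(0.68, 0.097, 0.054) [[255.30613328 232.65529644]]
(0.691, 0.097, 0.054) [[253.92456873 215.77414722]]
(0.6793, 0.0963, 0.044) [[256.49992824 226.74714961]]
```

Run:
```python
from h import *
a=cv2.imread('pics/w2.png')[180:310,190:330]
b=bot.get_image('scene')['frame'][185:250,270:345]
A=cv2.resize(a,None,fx=4,fy=4,interpolation=cv2.INTER_CUBIC)
cv2.imwrite('pics/w2z.png',A)
B=cv2.resize(b,None,fx=8,fy=8,interpolation=cv2.INTER_CUBIC);B=cv2.convertScaleAbs(B,alpha=2)
cv2.imwrite('pics/s2z.png',B)
```

```text
(no output)
```

View pics/w2z.png

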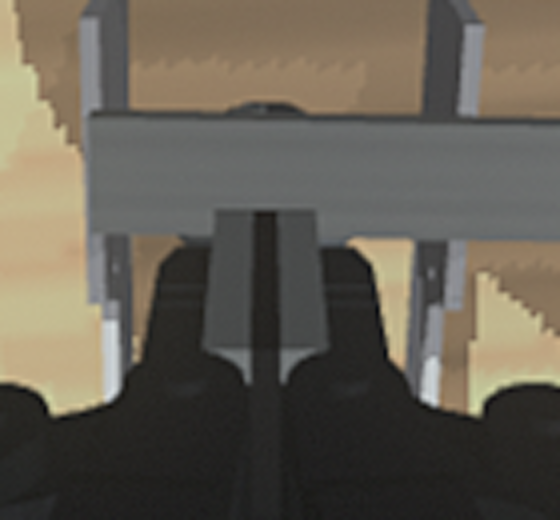

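View pics/s2z.png

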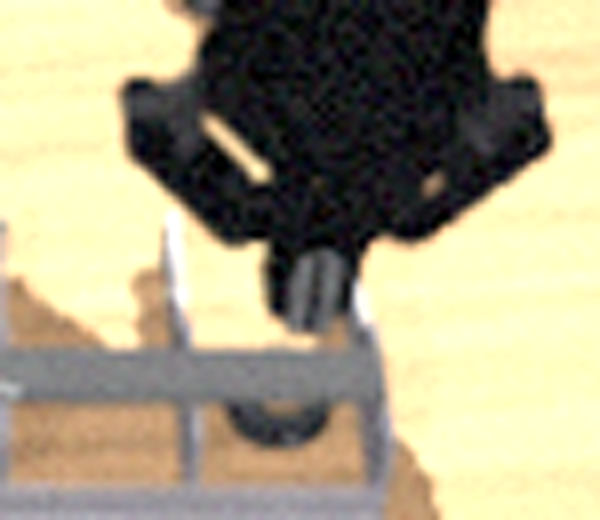

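The camera rays suggest the tips are still above the rail, so I keep feeling downward in small steps.

```bash
for i in 1 2; do python3 -m pendant '[[0,0,0,0.001,0,0,0],[0,0,0,0.0015,0,0,0]]' | sed -n '1,2p;4p'; done
python3 - <<'E'
from h import *
im=bot.get_image('top');cv2.imwrite('pics/t3.png',cv2.resize(im['frame'][100:260,130:340],None,fx=3.7,fy=3.7,interpolation=cv2.INTER_CUBIC))
im=bot.get_image('scene');b=im['frame'][185:250,270:345]
B=cv2.resize(b,None,fx=8,fy=8,interpolation=cv2.INTER_CUBIC);B=cv2.convertScaleAbs(B,alpha=2)
cv2.imwrite('pics/s3z.png',B)
E
```

```text
time: 5.58
ee_pos: [0.68, 0.0971, 0.0614]
contact_force: [-0.3, 0.5, 0.1]
time: 5.82
ee_pos: [0.68, 0.0972, 0.0599]
contact_force: [0.5, 0.2, 0.4]
```

View pics/t3.png

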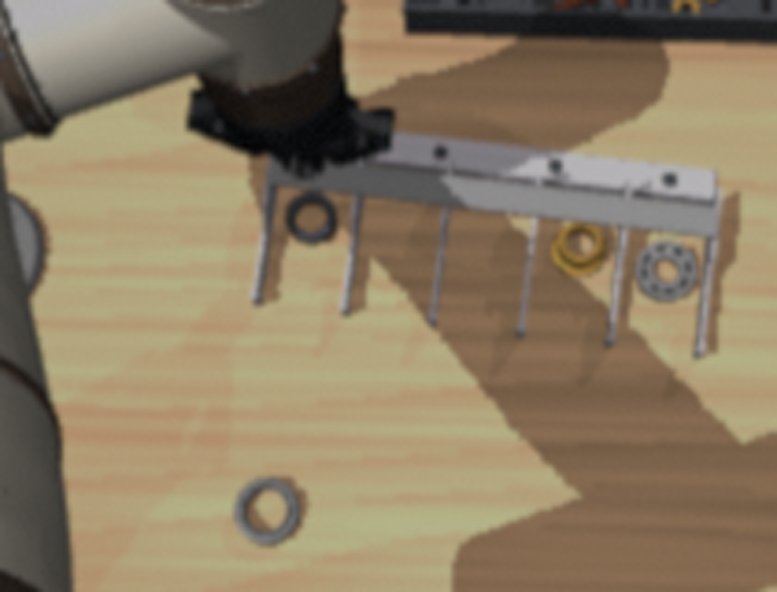

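View pics/s3z.png

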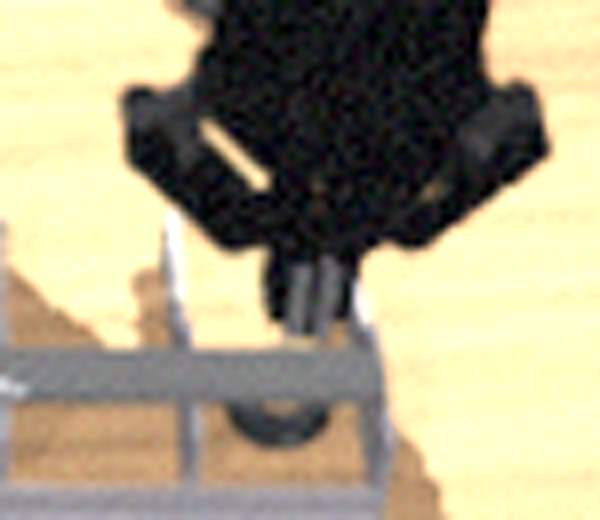

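```bash
cat >> h.py <<'E'
def unproj(im,uv,z):
    Rc=R.from_euler('xyz',im['attitude'],degrees=True).as_matrix()
    d=Rc@np.linalg.inv(im['camera_matrix'])@np.array([uv[0],uv[1],1])
    t=(z-im['position'][2])/d[2]; return im['position']+t*d
E
python3 - <<'E'
from h import *
print(bot.read_state()['ee_pos'])
for c,uv in (('top',(212.4,146.5)),('scene',(308.4,226.6)),('wrist',(256,232.5))):
    im=bot.get_image(c)
    for z in(.04,.05,.06,.07,.08): print(c,unproj(im,uv,z).round(4))
E
```

```text
[0.68000175 0.09715192 0.05990722]
top [0.6827 0.1    0.04  ]
top [0.6796 0.0989 0.05  ]
top [0.6764 0.0977 0.06  ]
top [0.6733 0.0965 0.07  ]
top [0.6701 0.0954 0.08  ]
scene [0.663  0.1052 0.04  ]
scene [0.6711 0.1027 0.05  ]
scene [0.6793 0.1001 0.06  ]
scene [0.6874 0.0975 0.07  ]
scene [0.6955 0.0949 0.08  ]
wrist [0.6748 0.0969 0.04  ]
wrist [0.6796 0.0966 0.05  ]
wrist [0.6844 0.0963 0.06  ]
wrist [0.6891 0.0959 0.07  ]
wrist [0.6939 0.0956 0.08  ]
```

```bash
for i in 1 2 3 4 ; do python3 -m pendant '[[0,0,0,0.001,0,0,0],[0,0,0,0.0015,0,0,0]]' | sed -n '1,2p;4p' | tr '\n' ' '; echo; done
```

```text
time: 6.32 ee_pos: [0.68, 0.0971, 0.0584] contact_force: [0.5, 0.5, -0.3] 
time: 6.58 ee_pos: [0.68, 0.0971, 0.0569] contact_force: [0.8, 0.0, -0.0] 
time: 6.82 ee_pos: [0.68, 0.0972, 0.0554] contact_force: [-0.5, -0.2, -0.3] 
time: 7.08 ee_pos: [0.68, 0.0971, 0.0539] contact_force: [0.3, -0.5, 0.0]
```

Run:
```python
from h import *
im=bot.get_image('scene');b=im['frame'][195:245,275:345]
B=cv2.resize(b,None,fx=8,fy=8,interpolation=cv2.INTER_CUBIC);B=cv2.convertScaleAbs(B,alpha=2)
im=bot.get_image('wrist');a=im['frame'][190:260,190:330]
A=cv2.resize(a,(560,280))
im=bot.get_image('top');a=im['frame'][120:170,170:240]
C=cv2.convertScaleAbs(cv2.resize(a,None,fx=8,fy=8,interpolation=cv2.INTER_CUBIC),alpha=2)
cv2.imwrite('pics/s4z.png',np.vstack([B[80:],A]));cv2.imwrite('pics/t4z.png',C)
```

```text
(no output)
```

View pics/s4z.png

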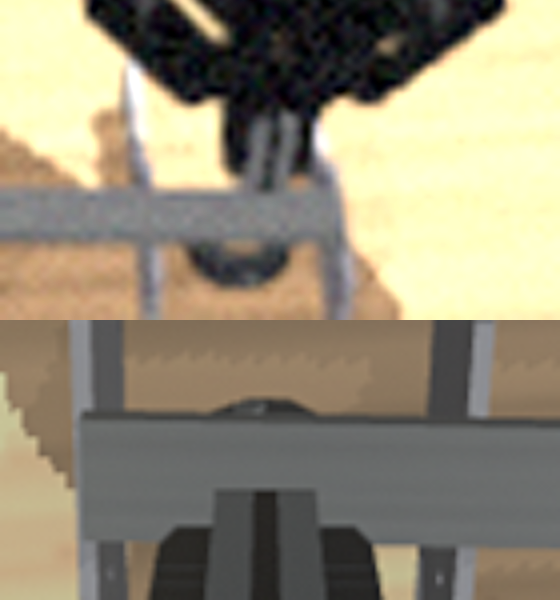

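View pics/t4z.png

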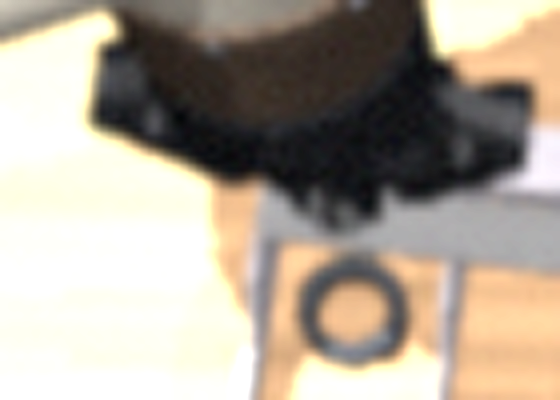

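```bash
python3 -m pendant '[[0,0,0,0.002,0,0,0],[0,0,0,0.004,0,0,0],[0,0,0,0.006,0,0,0],[0,0,0,0.008,0,0,0],[0,0,0,0.008,0,0,0]]' | tr '\n' ' ';  for i in 1 2 3 ; do python3 -m pendant '[[0,0,0,0.001,0,0,0],[0,0,0,0.0015,0,0,0]]' | sed -n '1,2p;4p' | tr '\n' ' '; echo; done
```

```text
time: 7.85 ee_pos: [0.6799, 0.0971, 0.0457] orientation: [180.0, 0.0, -4.3] contact_force: [-0.1, -0.1, -0.3] opening: 0.001 time: 8.1 ee_pos: [0.6801, 0.0972, 0.0445] contact_force: [0.7, 0.7, 0.3] 
time: 8.35 ee_pos: [0.68, 0.0972, 0.043] contact_force: [0.1, -0.2, 0.1] 
time: 8.6 ee_pos: [0.68, 0.0971, 0.0414] contact_force: [-0.6, 0.6, -0.3]
```

```bash
cat > look.py <<'E'
from h import *
import sys
im=bot.get_image('scene');b=im['frame'][195:245,275:345]
B=cv2.resize(b,None,fx=8,fy=8,interpolation=cv2.INTER_CUBIC);B=cv2.convertScaleAbs(B,alpha=2)
im=bot.get_image('wrist');a=im['frame'][190:260,190:330]
A=cv2.resize(a,(560,280))
cv2.imwrite(f'pics/{sys.argv[1]}.png',np.vstack([B[80:],A]))
E
python3 look.py c5
```

```text
(no output)
```

View pics/c5.png

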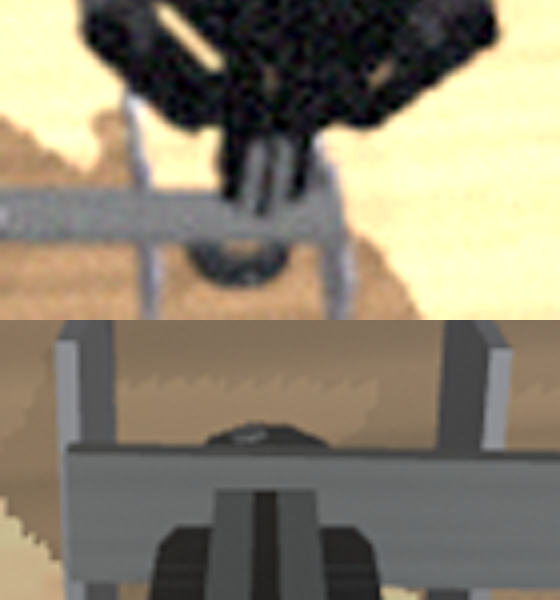

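Both views show the tip still hanging over the rail, about 70% across it in the wrist view. I go lower.

```bash
for i in 1 2 3 4 5 ; do python3 -m pendant '[[0,0,0,0.001,0,0,0],[0,0,0,0.0015,0,0,0]]' | sed -n '1,2p;4p' | tr '\n' ' '; echo; done; python3 look.py c6
```

```text
time: 8.95 ee_pos: [0.68, 0.0971, 0.0399] contact_force: [-0.7, 0.2, -0.4] 
time: 9.2 ee_pos: [0.68, 0.0972, 0.0384] contact_force: [0.0, 0.2, -0.3] 
time: 9.45 ee_pos: [0.68, 0.0972, 0.0369] contact_force: [-0.1, 0.1, -0.8] 
time: 9.7 ee_pos: [0.6801, 0.0972, 0.0369] contact_force: [-3.0, 0.7, 7.5] 
time: 9.95 ee_pos: [0.68, 0.0972, 0.0368] contact_force: [-5.4, 0.1, 12.3]
```

View pics/c6.png

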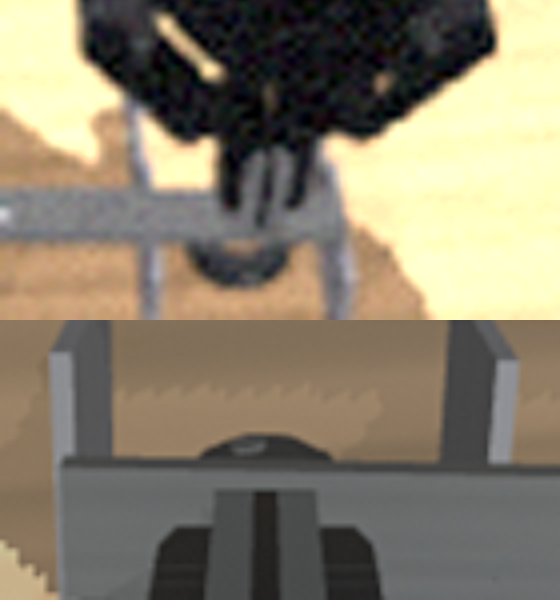

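Contact on rail 1 with 12 N, which puts the fingertips at z 0.044 while the TCP reads 0.037. I ease off slightly and slide to the second gap.

```bash
python3 -m pendant '[[0,0,0,-0.001,0,0,0],[0,0,0.004,-0.001,0,0,0],[0,0,0.011,-0.001,0,0,0],[0,0,0.018,-0.001,0,0,0],[0,0,0.025,-0.001,0,0,0],[0,0,0.032,-0.001,0,0,0],[0,0,0.039,-0.001,0,0,0],[0,0,0.046,-0.001,0,0,0],[0,0,0.053,-0.001,0,0,0],[0,0,0.061,-0.001,0,0,0],[0,0,0.061,-0.001,0,0,0],[0,0,0.061,-0.001,0,0,0]]'
```

```text
time: 11.55
ee_pos: [0.6774, 0.0362, 0.0369]
orientation: [-180.0, -0.3, -4.3]
contact_force: [-0.1, -0.2, 5.3]
opening: 0.002
```

```bash
python3 -m pendant '[[0,0,0.007,0,0,0,0],[0,0,0.014,0,0,0,0],[0,-0.001,0.021,0,0,0,0],[0,-0.001,0.028,0,0,0,0],[0,-0.001,0.035,0,0,0,0],[0,-0.001,0.042,0,0,0,0],[0,-0.001,0.049,0,0,0,0],[0,-0.001,0.056,0,0,0,0],[0,-0.001,0.060,0,0,0,0],[0,-0.001,0.060,0,0,0,0],[0,-0.001,0.060,0,0,0,0],[0,-0.001,0.060,0,0,0,0],[0,-0.001,0.060,0,0,0,0]]'
python3 - <<'E'
from h import *
im=bot.get_image('wrist');cv2.imwrite('pics/w7.png',im['frame'])
im=bot.get_image('scene');cv2.imwrite('pics/s7.png',cv2.resize(im['frame'][150:280,180:350],None,fx=4.5,fy=4.5,interpolation=cv2.INTER_CUBIC))
E
```

```text
time: 13.18
ee_pos: [0.672, -0.0233, 0.0369]
orientation: [-180.0, -0.3, -4.2]
contact_force: [0.9, 0.8, 5.9]
opening: 0.002
```

View pics/w7.png

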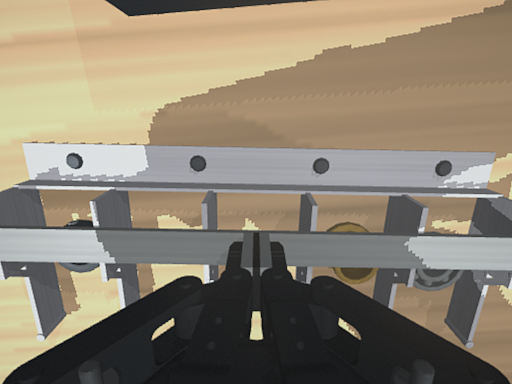

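View pics/s7.png

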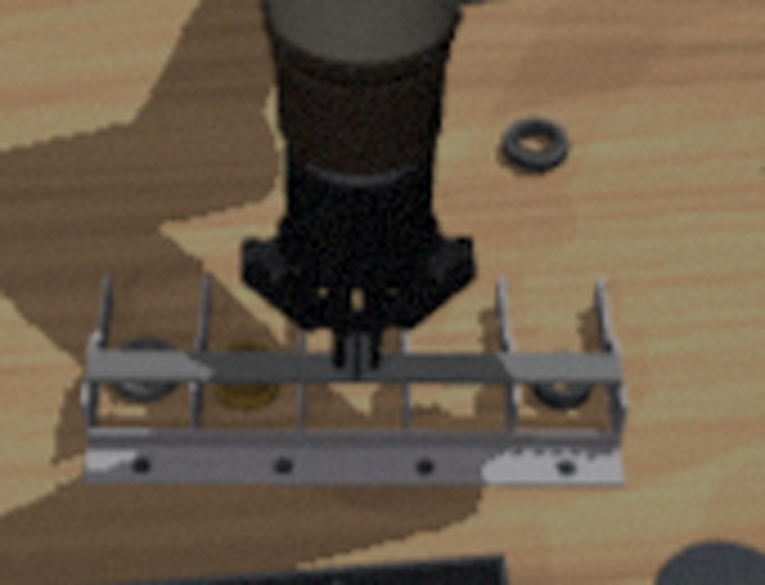

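The fingertips stop in the middle of the third gap's rail at 5.9 N: wrist pixel (257,245), between the dividers at columns 209 and 308. Now I lift and go round behind the seal.

```bash
python3 -m pendant '[[0,0,0,-0.02,0,0,0],[0,0,0,-0.06,0,0,0],[0,-0.02,-0.014,-0.06,0,0,0.1],[0,-0.06,-0.042,-0.06,0,0,0.22],[0.1,-0.1,-0.068,-0.06,0,0,0.36],[0.25,-0.14,-0.095,-0.06,0,0,0.50],[0.25,-0.18,-0.122,-0.06,0,0,0.64],[0.25,-0.22,-0.149,-0.06,0,0,0.78],[0.25,-0.245,-0.165,-0.06,0,0,0.90],[0.25,-0.251,-0.170,-0.06,0,0,0.96],[0.25,-0.251,-0.170,-0.06,0,0,0.96],[0.25,-0.251,-0.170,-0.06,0,0,0.96]]'
python3 - <<'E'
from h import *
s=bot.read_state();print(s['ee_pos'],s['orientation'],s['joints'])
for c in ('top','scene'):
    im=bot.get_image(c)
    print([(x['p'],x['xyz']) for x in bot.tip_of(c,'seal_center')[:2]])
    if c=='top': cv2.imwrite('pics/t8.png',im['frame'])
im=bot.get_image('wrist');cv2.imwrite('pics/w8.png',im['frame'])
print([(x['p'],x['xyz']) for x in bot.tip_of('wrist','seal_center')[:2]])
E
```

```text
time: 14.78
ee_pos: [0.4327, 0.1646, 0.0949]
orientation: [180.0, -0.0, -59.3]
contact_force: [-0.8, -0.3, -0.2]
opening: 0.246
[0.4327038  0.16457159 0.09493487] [ 1.79997335e+02 -4.67989600e-03 -5.92665768e+01] [ 4.10193175e+01  1.48622218e+01 -3.17791028e+01  6.01336581e-03
 -4.33621334e+01 -1.02902664e+01]
[(0.49, [0.4595, 0.1178, 0.0077])]
[(0.66, [0.4647, 0.1198, 0.01])]
[(0.72, [0.4581, 0.121, 0.0098])]
```

View pics/w8.png

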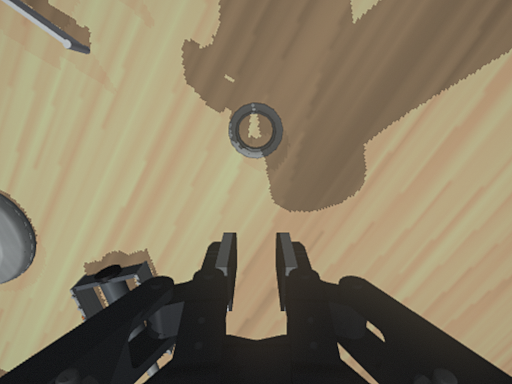

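View pics/t8.png

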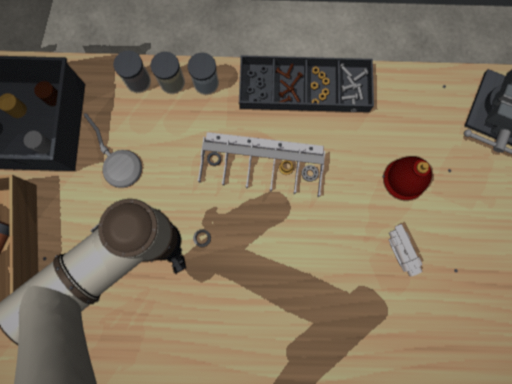

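```bash
python3 -m pendant '[[0.25,0,0,0.04,0,0,0],[0.25,0,0,0.075,0,0,0],[0.25,0,0,0.088,0,0,0],[0.25,0,0,0.090,0,0,0],[0.25,0,0,0.092,0,0,0],[0.25,0,0,0.092,0,0,0]]';for i in 1 2 3; do python3 -m pendant '[[0.25,0,0,0.001,0,0,0],[0.25,0,0,0.0015,0,0,0]]' | sed -n '1,2p;4p' | tr '\n' ' '; echo; done
```

```text
time: 15.82
ee_pos: [0.433, 0.1653, 0.0039]
orientation: [-179.9, 0.0, -59.3]
contact_force: [0.7, 0.3, -0.4]
opening: 0.252
time: 16.08 ee_pos: [0.4326, 0.165, 0.0019] contact_force: [-0.2, 0.3, 0.3] 
time: 16.32 ee_pos: [0.4324, 0.1649, -0.0] contact_force: [0.1, -0.1, -0.5] 
time: 16.58 ee_pos: [0.4324, 0.1648, -0.0016] contact_force: [-0.1, -0.2, -0.4]
```

```bash
for i in 1 2 3; do python3 -m pendant '[[0.25,0,0,0.001,0,0,0],[0.25,0,0,0.0015,0,0,0]]' | sed -n '1,2p;4p' | tr '\n' ' '; echo; done
python3 - <<'E'
from h import *
im=bot.get_image('wrist');cv2.imwrite('pics/w9.png',im['frame'])
im=bot.get_image('scene');cv2.imwrite('pics/s9.png',cv2.resize(im['frame'][110:220,270:400],None,fx=5,fy=5,interpolation=cv2.INTER_CUBIC))
E
```

```text
time: 16.82 ee_pos: [0.4324, 0.1648, -0.0031] contact_force: [-0.4, 0.0, -0.8] 
time: 17.08 ee_pos: [0.4324, 0.1648, -0.0046] contact_force: [0.1, -0.6, -0.4] 
time: 17.32 ee_pos: [0.4324, 0.1648, -0.0061] contact_force: [0.3, -0.2, 0.6]
```

View pics/w9.png

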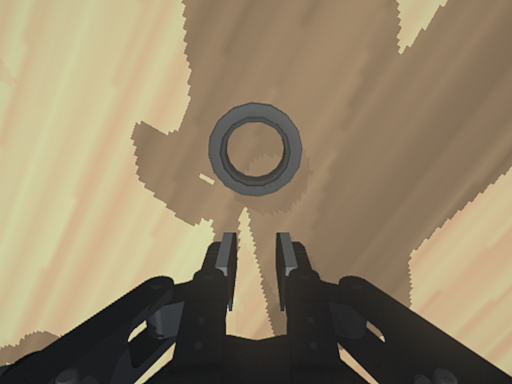

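View pics/s9.png

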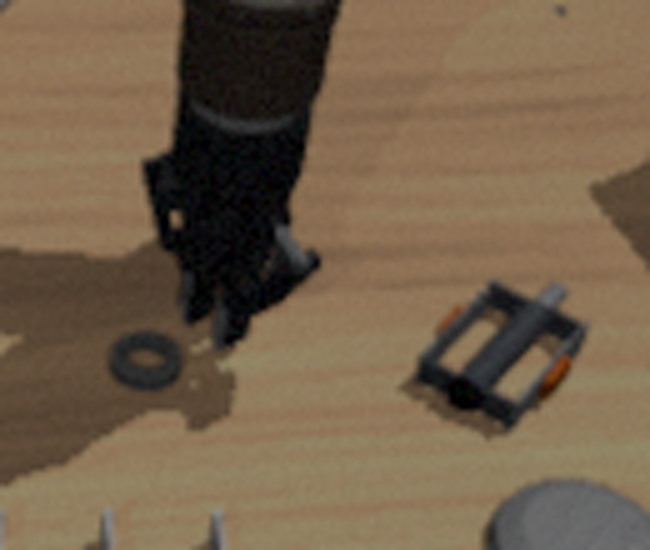

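```bash
for i in 1 2 3; do python3 -m pendant '[[0.25,0,0,0.001,0,0,0],[0.25,0,0,0.0015,0,0,0]]' | sed -n '1,2p;4p' | tr '\n' ' '; echo; done
```

```text
time: 17.68 ee_pos: [0.4325, 0.1649, -0.0072] contact_force: [-2.5, -0.2, 7.1] 
time: 17.92 ee_pos: [0.4325, 0.1649, -0.0072] contact_force: [-5.4, -0.1, 21.9] 
time: 18.18 ee_pos: [0.4326, 0.1649, -0.0073] contact_force: [-9.2, -1.8, 35.4]
```

Bench contact came at TCP z −0.007. I lift to about 4 mm of clearance and begin the first push leg.

```bash
python3 -m pendant '[[0.25,0,0,-0.0075,0,0,0],[0.25,0.008,0,-0.0075,0,0,0],[0.25,0.015,0,-0.0075,0,0,0],[0.25,0.021,0,-0.0075,0,0,0],[0.25,0.027,0,-0.0075,0,0,0],[0.25,0.033,0,-0.0075,0,0,0],[0.25,0.039,0,-0.0075,0,0,0],[0.25,0.046,0,-0.0075,0,0,0],[0.25,0.053,0,-0.0075,0,0,0],[0.25,0.060,0,-0.0075,0,0,0],[0.25,0.067,0,-0.0075,0,0,0],[0.25,0.074,0,-0.0075,0,0,0],[0.25,0.081,0,-0.0075,0,0,0],[0.25,0.088,0,-0.0075,0,0,0],[0.25,0.095,0,-0.0075,0,0,0],[0.25,0.1,0,-0.0075,0,0,0],[0.25,0.1,0,-0.0075,0,0,0]]'
python3 - <<'E'
from h import *
for c in('top','scene','wrist'):
    im=bot.get_image(c); cv2.imwrite(f'pics/{c}10.png',im['frame'])
    print([(x['p'],x['xyz']) for x in bot.tip_of(c,'seal_center')[:2]])
E
```

```text
time: 20.3
ee_pos: [0.4837, 0.0786, -0.003]
orientation: [-180.0, -0.0, -59.3]
contact_force: [0.6, 0.2, -0.2]
opening: 0.25
[(0.63, [0.4982, 0.0507, 0.0041])]
[(0.45, [0.499, 0.0529, 0.0057])]
[]
```

View pics/wrist10.png

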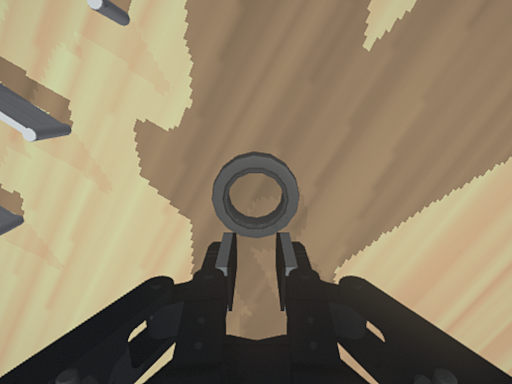

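```bash
python3 -m pendant '[[0.25,0.006,0,0,0,0,0],[0.25,0.012,0,0,0,0,0],[0.25,0.019,0,0,0,0,0],[0.25,0.026,0,0,0,0,0],[0.25,0.033,0,0,0,0,0],[0.25,0.040,0,0,0,0,0],[0.25,0.047,0,0,0,0,0],[0.25,0.054,0,0,0,0,0],[0.25,0.061,0,0,0,0,0],[0.25,0.068,0,0,0,0,0],[0.25,0.073,0,0,0,0,0],[0.25,0.077,0,0,0,0,0],[0.25,0.077,0,0,0,0,0],[0.25,0.07,0,0,0,0,0],[0.25,0.05,0,0,0,0,0],[0.25,0.04,0,-0.03,0,0,0],[0.25,0.04,0,-0.06,0,0,0],[0.25,0.04,0,-0.06,0,0,0]]'
python3 - <<'E'
from h import *
for c in('top','scene','wrist'):
    im=bot.get_image(c); cv2.imwrite(f'pics/{c}11.png',im['frame'])
    print([(x['p'],x['xyz']) for x in bot.tip_of(c,'seal_center')[:3]])
E
```

```text
time: 22.85
ee_pos: [0.5053, 0.0458, 0.0593]
orientation: [-179.7, -0.1, -59.2]
contact_force: [0.4, 0.5, -0.9]
opening: 0.255
[(0.51, [0.5398, -0.0131, 0.0051])]
[(0.59, [0.5845, -0.0135, 0.0014]), (0.49, [0.54, -0.0138, 0.0082])]
[]
```

View pics/wrist11.png

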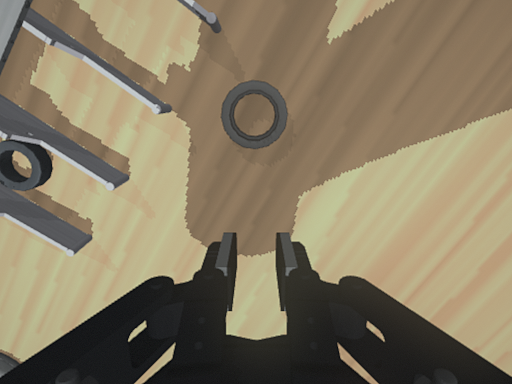

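View pics/top11.png

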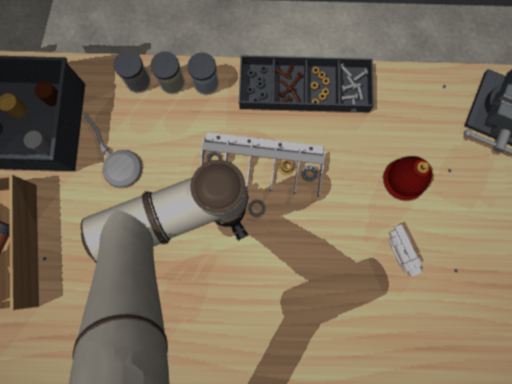

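```bash
python3 -m pendant '[[0.14,0,0.02,0,0,0,-0.1],[0.14,0.01,0.04,0,0,0,-0.26],[0.14,0.02,0.0455,0,0,0,-0.42],[0.14,0.03,0.0455,0,0,0,-0.58],[0.14,0.037,0.0455,0,0,0,-0.74],[0.14,0.037,0.0455,0,0,0,-0.88],[0.14,0.037,0.0455,0,0,0,-0.958],[0.14,0.037,0.0455,0,0,0,-0.958],[0.14,0.037,0.0455,0,0,0,-0.958]]'
python3 - <<'E'
from h import *
print(bot.read_state()['ee_pos'])
for c in('scene','top','wrist'):
    im=bot.get_image(c)
    print([(x['p'],x['xyz']) for x in bot.tip_of(c,'seal_center')[:3]])
    if c!='top':overlay(im,(.5855,-.0175,np.radians(-4.3)),(0,0,512,384),1,f'pics/{c}12.png',[(.540,-.0135)])
E
```

```text
time: 24.28
ee_pos: [0.4835, -0.0106, 0.0566]
orientation: [180.0, 0.0, -4.5]
contact_force: [0.3, 0.2, 0.1]
opening: 0.14
[ 0.48349694 -0.01062552  0.05664415]
[(0.57, [0.5408, -0.0142, 0.0077])]
[]
[]
```

View pics/wrist12.png

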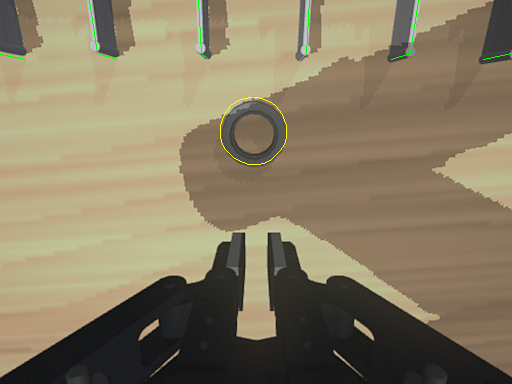

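```bash
python3 -m pendant '[[0.14,0,-0.001,0.03,0,0,-0.003],[0.14,0,-0.001,0.055,0,0,-0.003],[0.14,0,-0.001,0.059,0,0,-0.003],[0.14,0.006,-0.001,0.059,0,0,-0.003],[0.14,0.012,-0.001,0.059,0,0,-0.003],[0.14,0.018,-0.001,0.059,0,0,-0.003],[0.14,0.024,-0.001,0.059,0,0,-0.003],[0.14,0.030,-0.001,0.059,0,0,-0.003],[0.14,0.036,-0.001,0.059,0,0,-0.003],[0.14,0.042,-0.001,0.059,0,0,-0.003],[0.14,0.048,-0.001,0.059,0,0,-0.003],[0.14,0.054,-0.001,0.059,0,0,-0.003],[0.14,0.054,-0.001,0.059,0,0,-0.003]]'
python3 - <<'E'
from h import *
im=bot.get_image('wrist');overlay(im,(.5855,-.0175,np.radians(-4.3)),(0,0,512,384),1,'pics/wrist13.png')
E
```

```text
time: 26.2
ee_pos: [0.5384, -0.0136, -0.002]
orientation: [-180.0, -0.0, -4.2]
contact_force: [-0.8, -0.2, 0.1]
opening: 0.141
```

View pics/wrist13.png

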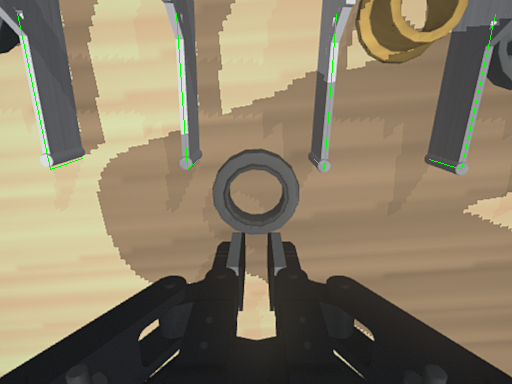

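The seal (column 256) is centred on the mouth of gap 3 (columns 198–312), so I push it in.

```bash
python3 -m pendant '[[0.14,0.006,0,0,0,0,0],[0.14,0.012,0,0,0,0,0],[0.14,0.018,0,0,0,0,0],[0.14,0.024,0,0,0,0,0],[0.14,0.030,0,0,0,0,0],[0.14,0.030,0,0,0,0,0]]'; python3 -m pendant '[[0.14,0.006,0,0,0,0,0],[0.14,0.012,0,0,0,0,0],[0.14,0.018,0,0,0,0,0],[0.14,0.023,0,0,0,0,0],[0.14,0.027,0,0,0,0,0],[0.14,0.027,0,0,0,0,0]]'
python3 - <<'E'
from h import *
im=bot.get_image('wrist');overlay(im,(.5855,-.0175,np.radians(-4.3)),(0,0,512,384),1,'pics/wrist14.png')
E
```

```text
time: 27.0
ee_pos: [0.5682, -0.0159, -0.002]
orientation: [-180.0, -0.0, -4.2]
contact_force: [0.1, 0.4, -0.5]
opening: 0.141
time: 27.75
ee_pos: [0.5949, -0.0179, -0.002]
orientation: [-180.0, -0.0, -4.2]
contact_force: [0.0, -0.5, 0.8]
opening: 0.139
```

View pics/wrist14.png

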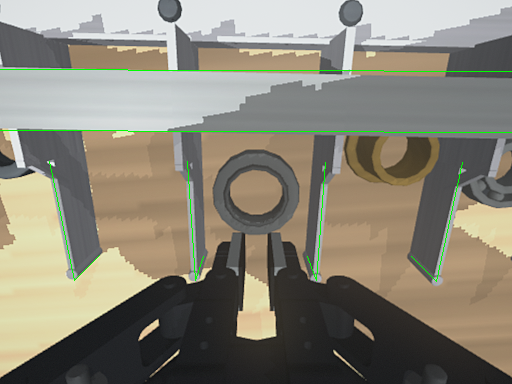

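The seal is wholly inside: its rear edge is at row 235 and the mouth is at about row 255. I back straight out and lift.

```bash
python3 -m pendant '[[0.14,-0.008,0,0,0,0,0],[0.14,-0.02,0,0,0,0,0],[0.14,-0.04,0,0,0,0,0],[0.14,-0.06,0,0,0,0,0],[0.14,-0.06,0,-0.04,0,0,0],[0.14,-0.09,0,-0.09,0,0,0],[0.14,-0.14,0,-0.13,0,0,0],[0.14,-0.16,0,-0.15,0,0,0],[0.14,-0.16,0,-0.15,0,0,0],[0.14,-0.16,0,-0.15,0,0,0],[0.14,-0.16,0,-0.15,0,0,0]]'
python3 - <<'E'
from h import *
for c in('scene','top'):
    im=bot.get_image(c);print([(x['p'],x['xyz']) for x in bot.tip_of(c,'seal_center')[:3]])
    S=rw(.5855,-.0175,np.radians(-4.3),[.040,0,0])[0];print(S)
    overlay(im,(.5855,-.0175,np.radians(-4.3)),(170,120,345,260),4,f'pics/{c}15.png',[S[:2]])
    for n in('pedal','valve','mirror','lamp_base'): print(n,[(x['p'],x['xyz']) for x in bot.tip_of(c,n)[:1]])
E
```

```text
time: 29.18
ee_pos: [0.4349, -0.0062, 0.1469]
orientation: [179.9, 0.1, -4.2]
contact_force: [0.3, 0.9, -0.2]
opening: 0.14
[(0.63, [0.6299, -0.018, 0.0105])]
[ 0.62538741 -0.02049915  0.        ]
pedal [(0.87, [0.4765, 0.3323, 0.0033])]
valve [(0.89, [0.4406, -0.3697, 0.0014])]
mirror [(0.81, [0.6291, 0.3312, -0.0008])]
lamp_base [(0.58, [0.6241, -0.3874, 0.004])]
[(0.71, [0.6265, -0.02, 0.0076])]
[ 0.62538741 -0.02049915  0.        ]
pedal [(0.72, [0.4815, 0.3299, 0.0007])]
valve [(0.56, [0.4401, -0.3715, -0.0013])]
mirror [(0.77, [0.6306, 0.336, 0.0047])]
lamp_base [(0.98, [0.6232, -0.3865, 0.0015])]
```

View pics/scene15.png

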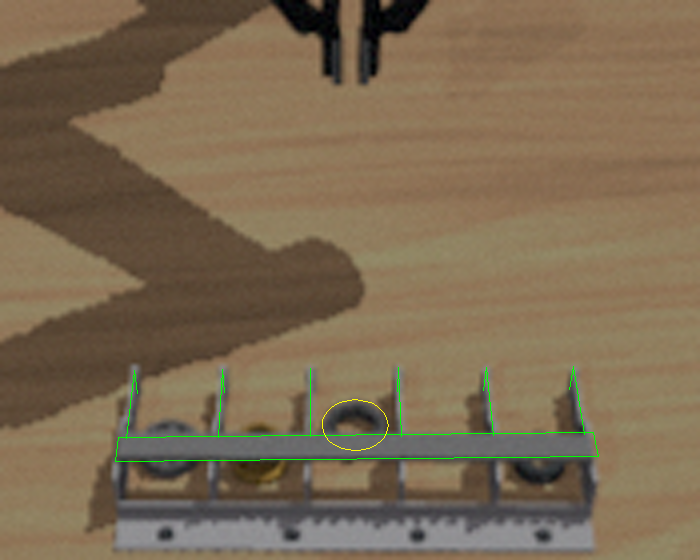

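View pics/top15.png

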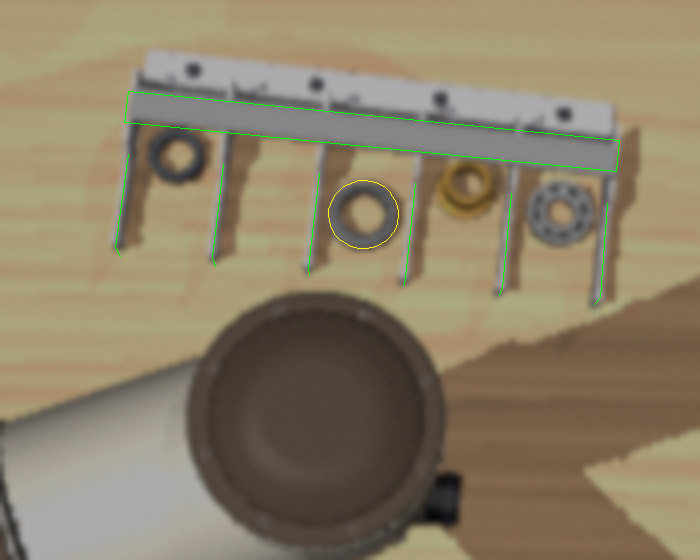

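The seal sits clear inside gap 3 (top crop, pixel 362,214, behind the mouth line at about row 275), the other parts have not moved, and the robot touches nothing.

```bash
python3 -c "
from cell import bot
print(bot.close_job())"
```

```text
the job is handed in; nothing more can be done
None
```

The seal is flat and wholly inside the third gap, and I've handed the job in at about 29.5 s on the robot's clock.

- **Rail run:** I touched the rail over gap 1, then slid the shut fingertips along its top to gap 2 and gap 3. The force was 5 to 6 N at gaps 2 and 3. I stopped over the middle of gap 3 before lifting off.
- **Push:** I pushed the seal along the bench in two legs without picking it up: first to in front of the mouth of gap 3, then straight in.
- **Last checks:** The pushing fingers' final position puts the seal's rear edge about 18 mm behind the mouth. Both camera overlays show it clear of the dividers. The two cameras' readings for its centre differed by about 3 mm. The arm was well clear and read no contact force.
- **Other parts:** The pedal, valve, lamp base and mirror showed no movement beyond camera error. The collar, bush and bearing look unmoved in gaps 1, 4 and 5.
- **Disagreement:** Both contacts, on the rail and on the bench, came about 29 mm lower in TCP height than the stated 22 mm fingertip offset predicts. I set heights by touch instead. While feeling for the bench, the fingertips pressed it with up to 35 N.

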